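# Index the bottle to the coder and print

## Task

Push on an arm of the turntable with a fingertip and turn it, either way round, until the little pump bottle standing on it is centred in front of the nose of the coder (within a centimetre) and stays still there; then press the small print button fully down, let it come back up, and move away. Do not touch or lift the bottle or the jars, leave the mushroom-headed stop button alone, do not press print before the bottle is there, and leave the finished bottles where they stand.

Things in the scene. Friction and masses are not known exactly. Their poses are not given: they have to be found in the camera images.
- turntable (a joint): Angle of the turntable, rad; 0 at the start of every run, grows anticlockwise seen from above, stops at +-7. It takes 0.12 N m to turn (1.3 N pushed 90 mm from the axle) and stays where it is left. It is an aluminium disc 264 mm across, top face 35.5 mm above the work surface, on a round base. It carries the bottle and two jars in three nests and, above them, three bare arms.
- axle (a point): Point on the vertical turning axis at the height of the arms' centre line, 140 mm above the work surface. The hub collar round it is 40 mm across, its top at 152 mm. The nests are white rings, 54 mm across, 10 mm high, centred 95 mm from the axle, 120 deg apart.
- arm1_tip (a point): Centre of the black ball (18 mm across) at the end of the first arm, 122 mm from the axle. Each arm is a level steel bar 12 mm across from hub to ball, its underside 134 mm above the work surface (well above the bottle and jars), midway between two nests. This one stands 60 deg clockwise (from above) of the bottle's nest.
- arm2_tip (a point): The same for the second arm, 60 deg anticlockwise of the bottle's nest.
- arm3_tip (a point): The same for the third arm, straight across the axle from the bottle's nest.
- nose (a point): Centre of the front face of the coder's black nose (30 mm wide, 34 mm high, 73 mm above the work surface), 137.5 mm from the axle. Its y axis points from the axle straight into the coder, x runs sideways. The coder is a fixed steel box, 64 mm wide, from 32 to 142 mm behind this face, top at 106 mm. A bottle centred before the nose stands 42 mm from it.
- bottle: Small pump bottle, pink with a black cap, 40 mm across and 64 mm tall, origin at the centre of its underside, z up; it stands loosely in its nest (3 mm of play all round), its top 100 mm above the work surface.
- jar_1: Low clear jar with a white lid, 41 mm across, 34 mm tall, in another nest; origin at the centre of its underside.
- jar_2: A second jar like jar_1, in the third nest.
- print_button (a joint): Travel of the print button, m: 0 up, 0.006 fully down. Springs back by itself; about 1.2 N starts it and 4 N holds it fully down.
- print_button_top (a point): Centre of the top of the print button: small flat black cap, 22 mm across, standing out of an aluminium collar (38 mm across) on top of a grey box 75 mm square; its top is 98 mm above the work surface; pressed straight down.
- stop_button (a joint): Travel of the stop button, m: 0 up, 0.006 down. Not to be pressed.
- stop_button_top (a point): Centre of the top of the stop button: wide black mushroom head, 44 mm across, on the other grey box, its top 120 mm above the work surface. The two boxes stand beside the turntable and may change places.
- spider: The hub post with its three arms; origin on the turning axis, 23.5 mm above the work surface.
- spare_1: Finished pump bottle, 48 mm across, 115 mm tall, standing beside the work; origin at the centre of its underside.
- spare_2: Another finished bottle, the same.
- spare_3: Another finished bottle, the same.

How it is judged:
On the way, in this order (a step that is already met when the one before it is completed fails the run):
1. a finger pushes on an arm of the turntable (contact force between the fingers and spider above 0.2 N).
2. the pump bottle stands still, centred before the coder's nose to 10 mm (x of bottle in the frame of nose between -0.01 and 0.01 m and y of bottle in the frame of nose between -0.09 and 0 m and velocity of joint turntable between -0.05 and 0.05 rad/s), for 0.3 s.
3. the print button is pressed down (value of joint print_button above 0.0045 m), for 0.05 s.
At the end, for the whole second after the job is handed in: The pump bottle is still within 10 mm sideways of the middle of the coder's nose, the turntable is at rest, the bottle and both jars stand upright in their nests, and both buttons are up (all of step 2 and height (world z) of bottle between 0.028 and 0.042 m and angle between each of bottle, jar_1, jar_2's own z axis and vertical below 0.12 rad and height (world z) of jar_1 between 0.028 and 0.042 m and height (world z) of jar_2 between 0.028 and 0.042 m and value of joint each of print_button, stop_button below 0.0015 m); the robot touches nothing.
It fails at once if the print button is pressed while the bottle is not before the nose (value of joint print_button above 0.003 m and not (x of bottle in the frame of nose between -0.01 and 0.01 m and y of bottle in the frame of nose between -0.09 and 0 m)).
It fails at once if the stop button is pressed (value of joint stop_button above 0.002 m).
It fails at once if the robot touches the bottle or a jar (contact force between any of the fingers, the arm and bottle above 1 N or contact force between any of the fingers, the arm and jar_1 above 1 N or contact force between any of the fingers, the arm and jar_2 above 1 N).
It fails at once if the bottle or a jar is lifted out of its nest or tipped (height (world z) of any of bottle, jar_1, jar_2 above 0.043 m or height (world z) of any of bottle, jar_1, jar_2 below 0.028 m or angle between any of bottle, jar_1, jar_2's own z axis and vertical above 0.35 rad).
It fails at once if a finished bottle on the bench is moved (distance of any of spare_1, spare_2, spare_3 from where it was at the start of the episode above 0.015 m).
It also fails if it takes over 64 s, if anything falls off the work surface, if the arm or the gripper's body presses on something with over 40 N, if the wrist force passes 120 N, or if a joint passes its speed limit or range.

## Robot

A 7-joint arm with a two-finger parallel gripper is mounted at the origin on the work surface. World frame = base frame: x ahead of the robot, y to its left, z up, the work surface at z = 0. Lengths are in m, angles in rad, forces in N, time in s.
With the tool pointing down it reaches from about 0.35 to 0.9 m from the base axis. Payload 8.1 kg.
Tool frame: the origin (TCP) lies at the very end of the fingers, on their centre line; the grasp point (between the pads) lies 19 mm behind it; z points along the fingers, y is the line along which they close (so a half turn about z gives the same grasp; the last joint's range is limited). The gripper opens to 92 mm and grips with 3 to 60 N. Pads are 19 mm wide; open, the fingers measure 130 mm over their backs; the gripper's body (75 mm by 190 mm) begins 47 mm behind the grasp point.
Start: joints at [-1.217, 0.434, 0.025, 1.573, -0.012, 1.134, -0.075], TCP at [0.276, 0.561, 0.227] pointing down, gripper open.
Joint ranges: [-2.62, 2.62], [-0.44, 2.09], [-1.27, 1.32], [0.08, 2.57], [-1.32, 4.46], [0.12, 2], [-2.74, 2.74]. Speed limits (rad/s): [2.22, 2.22, 3.01, 3.01, 3.14, 3.14, 3.14].

## Interface

Orientations are given as a rotation vector (axis times angle).
In Python, from cell import observe, get_image, sign_off, find_in, trace, place_of gives the robot as it stands. The module is installed in compiled form; this text tells all that it offers.
- The arm moves only by the shell command python3 -m handwheel 'ROWS' [OPENING] [FORCE]. ROWS is JSON, a list of rows, each a list of 6 numbers: the shift along the tool's x, y, z each as a share of 0.02 m, from -1 to 1, then the turn, a rotation vector about the tool's x, y, z each as a share of 4 degrees, from -1 to 1. A call has 1 to 8 rows; each row shifts and turns the commanded pose from where the row before left it, along the tool's axes as they then stand; what a row does not reach is not made up. A row lasts 1/12 s, in which the tool goes at most 41.7 mm and 7.16 degrees, less where a joint would pass 70% of its speed; a pose out of reach is approached as far as the arm can. A call with a number of a shift or a turn outside -1 to 1 is refused whole. A call with a gripper value outside its range is refused whole. OPENING is the opening, from 0 (shut) to 1 (fully open), set as the call begins (- or left out, the last holds). The fingers move at their own pace and stop on an object; FORCE is the grip in N (left out, the last holds). Time passes only in rows, so rows that do not move let the fingers close. It gives the time, the measured TCP pose, the force, the opening and the grip force at its end, in the units of the state.
- observe(): the state, without advancing time (a new reading comes with each control period).
- get_image(name): name is "side" or "top"; returns a dict with "image" (400x640x3 uint8, red, green, blue), "fx", "fy", "cx", "cy" (pixels), "k1" (the pictures are not rectified: a ray, as slopes to the right and down, at radius r is drawn at 1 + k1 r^2 times it, then the intrinsics apply), "position" and "orientation" of the camera in the world. Camera axes: x right, y down, z forward; pixel columns grow to the right and rows downward; lengths in m; the calibration is good to about 2 mm. A picture is of the moment at which its call begins. There is no depth.
- sign_off(): hands the job in; it is judged then, once.
Trained networks look in the newest picture that a camera, given by its name, has taken for a name from the list of things; names that differ only in an ending like _2 or _b are one class to them, and where a whole thing is asked for, a point or a joint stands for the part that bears it (a point fixed in the world has none). Each returns a list of dicts, best first, with "score" (0 to 1); they miss things now and then, are a little off and sometimes report something else, mostly with a low value. They report only what shows in the picture. A call takes as long as a camera call.
- find_in(label, camera): "rect" ([centre column, centre row, width, height] as shares, 0 to 1, of the picture: columns of its width, rows of its height, round what is visible of it).
- trace(label, camera): "region" (400x640 bool, what is visible of it) and "rect" ([centre column, centre row, width, height] as shares, 0 to 1, of the picture: columns of its width, rows of its height, round what is visible of it).
- place_of(label, camera): "point" ([column, row] as shares, 0 to 1, of the picture: columns of its width, rows of its height: a listed point, or the origin of a listed thing).
The state is a dict: "clock": time; "joints": joint angles; "dq": joint speeds; "joint_efforts": joint torques, N m; "position": TCP position; "ee_rot": TCP orientation; "force": force on the tool from outside, world axes, zero at the start; "ft_torque": the same for the moment, N m; "width": opening from 0.0 (shut) to 1.0 (fully open); "gripper_force": force on a finger pad.
Only numpy, scipy, OpenCV 4.12 (cv2) and the standard library are available. Lean on these libraries where they do the work, as an engineer would, in place of code of your own. Each camera call takes 0.05 s, during which the arm holds its last target. There are 200 camera calls.

## Working session

There is one attempt and no reset: what is moved stays moved. The work goes in short steps, Python scripts to look and compute and a shell command to move; the robot and the scene stay as the last step left them, time stands still between calls to the robot, and variables do not carry over. Pictures are saved under pics/ and viewed, at most 10 in all, crops included, and the job is handed in when it is done.

```bash
mkdir -p pics; cat > h.py <<'E'
import numpy as np, cv2
from scipy.spatial.transform import Rotation as R
from cell import *
def rot(o):
    o=np.array(o,float)
    return o if o.shape==(3,3) else (R.from_rotvec(o).as_matrix() if o.size==3 else R.from_quat(o).as_matrix())
def world(c,px,z):
    u=(np.array(px,float)-[c["cx"],c["cy"]])/[c["fx"],c["fy"]]
    s=u.copy()
    for _ in range(20): s=u/(1+c["k1"]*(s@s))
    d=rot(c["orientation"])@np.array([*s,1]); p=np.array(c["position"],float)
    return p+d*(z-p[2])/d[2]
def save(c,n): cv2.imwrite("pics/"+n,cv2.cvtColor(c["image"],cv2.COLOR_RGB2BGR))
def pts(c,cam,names):
    for n,z in names:
        for r in place_of(n,cam)[:3]:
            px=np.array(r["point"])*[640,400]
            print(n,round(r["score"],2),px.round(1),world(c,px,z).round(4))
N=[("axle",.14),("arm1_tip",.14),("arm2_tip",.14),("arm3_tip",.14),("nose",.073),("bottle",.0355),("jar_1",.0355),("print_button_top",.098),("stop_button_top",.12),("spare_1",0)]
E
python3 - <<'E'
from h import *
for cam in("top","side"):
    c=get_image(cam); save(c,cam+"0.png"); print(cam,c["position"],c["orientation"],c["k1"],c["fx"]); pts(c,cam,N)
s=observe(); print(s)
E
```

```text
top [0.38269277 0.00659195 1.25090353] [-2.122644    2.16299869 -0.16671647] -0.05713565679282681 400.2490801743163
axle 0.77 [311.6 191.9] [0.5772 0.0274 0.14  ]
arm1_tip 0.73 [283.2 219.8] [0.4998 0.1079 0.14  ]
arm2_tip 0.67 [357.5 205.7] [ 0.5356 -0.1006  0.14  ]
arm3_tip 0.89 [302.4 148.4] [0.7044 0.0519 0.14  ]
arm3_tip 0.31 [469.3 219.1] [ 0.4916 -0.4145  0.14  ]
nose 0.98 [271.5 172. ] [0.6521 0.1486 0.073 ]
nose 0.46 [282.7 222.2] [0.4997 0.1155 0.073 ]
bottle 0.57 [320.3 225.3] [0.4918 0.0045 0.0355]
jar_1 0.72 [282.6 185.2] [0.6182 0.1187 0.0355]
jar_1 0.52 [340.  176.5] [ 0.6424 -0.0593  0.0355]
print_button_top 0.6 [441.3 240.5] [ 0.4354 -0.3437  0.098 ]
print_button_top 0.24 [440.1 188.7] [ 0.5872 -0.35    0.098 ]
stop_button_top 0.58 [441.8 187.8] [ 0.5858 -0.3482  0.12  ]
spare_1 0.91 [180.  221.1] [0.5162 0.4474 0.    ]
spare_1 0.8 [472.7 222.2] [ 0.4951 -0.4777  0.    ]
spare_1 0.58 [202.3 249.2] [0.4268 0.374  0.    ]
side [-0.21716011 -0.72716503  0.8676861 ] [-2.02473608  0.90787484 -0.47432977] -0.03005606020931831 471.9779194483097
axle 0.87 [314.1 190.8] [0.58
[... 936 characters left out ...]
4  0.    ]
{'clock': 1.1, 'joints': array([-1.21660797,  0.43449496,  0.02503777,  1.57320868, -0.01160836,
        1.13401225, -0.07508038]), 'dq': array([-0.00054285,  0.00111267,  0.00105687,  0.00064608, -0.00065873,
        0.00021117, -0.00011936]), 'joint_efforts': array([ 3.16940100e-05, -6.67675066e+01,  9.83573645e-01, -3.14803827e+01,
       -6.06508018e-02,  3.27533658e-02,  1.32451473e-05]), 'position': array([0.27571175, 0.56090516, 0.22674205]), 'ee_rot': array([7.11452134e-01, 3.05994989e+00, 2.98796452e-05]), 'force': array([-0.2368811 ,  0.06663421, -0.23887347]), 'ft_torque': array([-0.01723244,  0.05439987,  0.01627945]), 'gripper_force': 0.0, 'width': 1.0038759104204915}
```

View pics/top0.png

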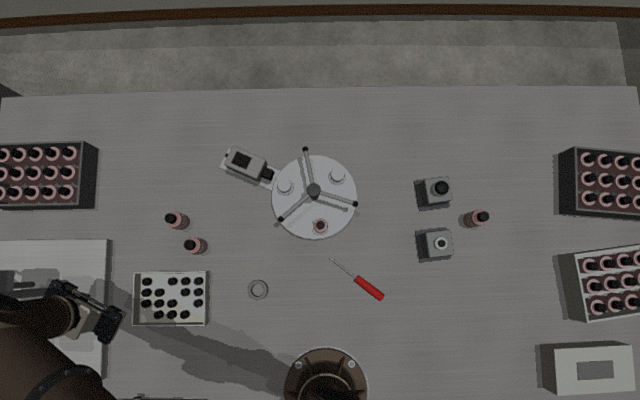

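View pics/side0.png

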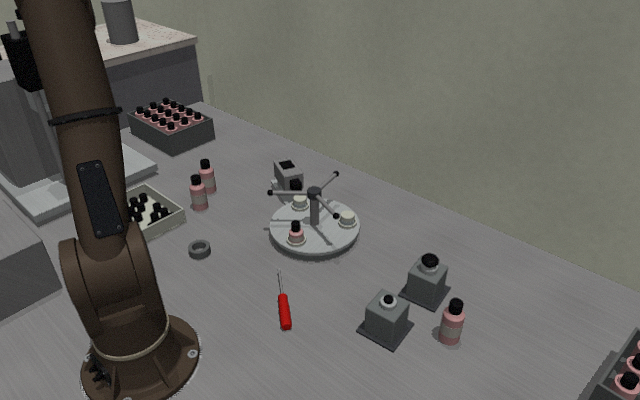

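The top picture shows the hub at about (313,190) and arm tips at (279,224), (355,204) and (305,148). The bottle is at (320,225), the nose at (268,173), print (silver collar) at (441,243), and stop (wide head) at (441,188). The side picture agrees.

The bottle is at about 195° and the nose at 59° round the axle, so I'll turn it about 136° clockwise by pushing arm 1 from its anticlockwise side. First I'll close the gripper and square the tool's yaw.

```bash
python3 -m handwheel '[[0,0,0,0,0,-1],[0,0,0,0,0,-1],[0,0,0,0,0,-1],[0,0,0,0,0,-1],[0,0,0,0,0,-1],[0,0,0,0,0,-1],[0,0,0,0,0,-0.55],[0,0,0,0,0,0]]' 0 10
cat > circ.py <<'E'
from h import *
from scipy.optimize import least_squares
c=get_image("top"); obs=[]
for n,k in(("arm1_tip",-60),("arm2_tip",60),("arm3_tip",180)):
    r=place_of(n,"top")
    if r: obs.append((k,world(c,np.array(r[0]["point"])*[640,400],.14)[:2]))
r=place_of("axle","top")
A=world(c,np.array(r[0]["point"])*[640,400],.14)[:2]
f=lambda p:np.concatenate([p[:2]+.122*np.array([np.cos(p[2]+np.radians(k)),np.sin(p[2]+np.radians(k))])-q for k,q in obs]+[p[:2]-A])
s=least_squares(f,[.578,.027,np.radians(195)],loss="soft_l1",f_scale=.004)
print("axle",s.x[:2],"bottle deg",np.degrees(s.x[2]),"res",s.fun.round(3))
b=np.array([np.cos(s.x[2]),np.sin(s.x[2])])*.095+s.x[:2]; print("bottle pred",b)
E
python3 circ.py
```

```text
clock: 1.77
position: [0.2758, 0.5609, 0.2267]
ee_rot: [0.003, -3.142, -0.0]
force: [-0.5, 0.1, 0.9]
width: 0.47
gripper_force: 0.0
axle [0.58009668 0.02334114] bottle deg 192.0034243758301 res [-0.008  0.002  0.001 -0.001  0.005 -0.002 -0.     0.001]
bottle pred [0.48717383 0.00358397]
```

```bash
python3 -m handwheel '[[-0.4,-1,0,0,0,0],[-0.4,-1,0,0,0,0],[-0.4,-1,0,0,0,0],[-0.4,-1,0,0,0,0],[-0.4,-1,0,0,0,0],[-0.4,-1,0,0,0,0],[-0.4,-1,0,0,0,0],[-0.4,-1,0,0,0,0]]'
python3 -m handwheel '[[-0.4,-1,0,0,0,0],[-0.4,-1,0,0,0,0],[-0.4,-1,0,0,0,0],[-0.4,-1,0,0,0,0],[-0.4,-1,0,0,0,0],[-0.4,-1,0,0,0,0],[-0.4,-1,0,0,0,0],[-0.4,-1,0,0,0,0]]'
python3 -m handwheel '[[-0.4,-1,0,0,0,0],[-0.4,-1,0,0,0,0],[-0.4,-1,0,0,0,0],[-0.4,-1,0,0,0,0],[-0.4,-1,0,0,0,0],[-0.4,-1,0,0,0,0],[0,0,0,0,0,0],[0,0,0,0,0,0]]'
```

```text
clock: 2.68
position: [0.3401, 0.4, 0.2269]
ee_rot: [0.001, 3.141, 0.0]
force: [-1.1, 0.6, 0.2]
width: 0.008
gripper_force: 0.0
clock: 3.35
position: [0.4041, 0.2401, 0.227]
ee_rot: [0.0, 3.141, 0.001]
force: [-0.1, -0.0, 0.7]
width: 0.007
gripper_force: 0.0
clock: 4.02
position: [0.4522, 0.1201, 0.2269]
ee_rot: [0.004, 3.141, 0.0]
force: [-0.0, 0.9, 1.2]
width: 0.004
gripper_force: 0.0
```

```bash
python3 -m handwheel '[[-0.5,-0.9,0,0,0,0],[-0.5,-0.9,0,0,0,0],[-0.5,-0.9,0,0,0,0],[-0.5,-0.9,0,0,0,0],[0,0,1,0,0,0],[0,0,1,0,0,0],[0,0,0.6,0,0,0],[0,0,0,0,0,0]]'
python3 - <<'E'
from h import *
c=get_image("side"); im=c["image"][110:310,200:440]; c["image"]=cv2.resize(im,None,fx=3,fy=3); save(c,"s1.png")
E
```

```text
clock: 4.68
position: [0.4901, 0.05, 0.1725]
ee_rot: [0.002, -3.137, 0.001]
force: [-0.5, -0.5, 0.9]
width: 0.001
gripper_force: 0.0
```

View pics/s1.png

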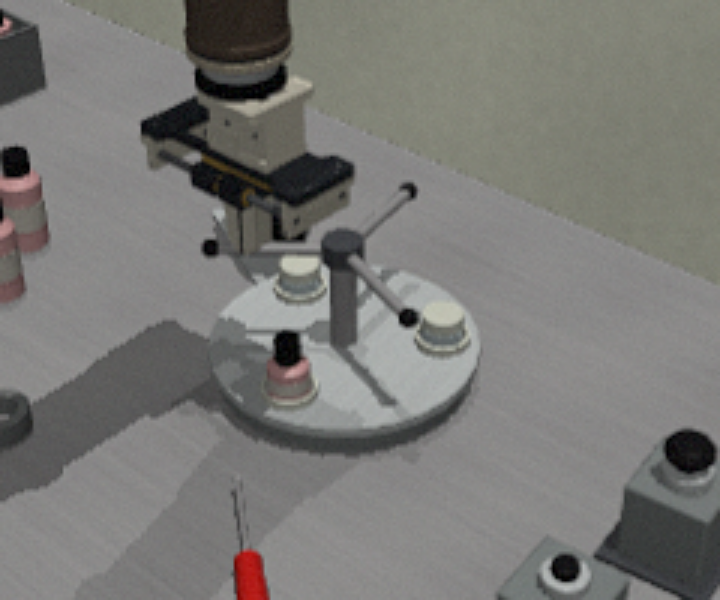

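The side crop shows the finger end at about (262,252), just above arm 1's bar, with the bottle clear in front at (288,370). I'll check the projection to be sure which side of the bar it is on.

```bash
cat >> h.py <<'E'
def proj(c,P):
    v=rot(c["orientation"]).T@(np.array(P)-np.array(c["position"])); s=v[:2]/v[2]; s=s*(1+c["k1"]*(s@s))
    return s*[c["fx"],c["fy"]]+[c["cx"],c["cy"]]
E
python3 - <<'E'
from h import *
c=get_image("side")
for P in([.49,.05,.1725],[.49,.05,.12],[.49,.031,.1725],[.49,.069,.1725],[.497,.113,.14],[.58,.024,.152],[.487,.0036,.0995]): print(P,((proj(c,P)-[200,110])*3).round())
E
```

```text
[0.49, 0.05, 0.1725] [249. 250.]
[0.49, 0.05, 0.12] [252. 298.]
[0.49, 0.031, 0.1725] [264. 258.]
[0.49, 0.069, 0.1725] [234. 242.]
[0.497, 0.113, 0.14] [209. 251.]
[0.58, 0.024, 0.152] [340. 238.]
[0.487, 0.0036, 0.0995] [287. 338.]
```

```bash
python3 -m handwheel '[[0,0,0.9,0,0,0],[0,0,0.9,0,0,0],[0,0,0.8,0,0,0],[0,0,0,0,0,0]]'
python3 -m handwheel '[[-0.13,0.38,0,0,0,0],[-0.16,0.37,0,0,0,0],[-0.19,0.35,0,0,0,0],[-0.22,0.33,0,0,0,0],[-0.25,0.31,0,0,0,0],[-0.28,0.29,0,0,0,0],[0,0,0,0,0,0]]'
python3 circ.py
```

```text
clock: 5.12
position: [0.4909, 0.0496, 0.1215]
ee_rot: [0.002, -3.139, 0.0]
force: [0.3, -0.0, 0.2]
width: 0.006
gripper_force: 0.0
clock: 5.7
position: [0.518, 0.0915, 0.123]
ee_rot: [-0.003, 3.14, 0.001]
force: [0.1, 0.5, -0.2]
width: 0.006
gripper_force: 0.0
axle [0.58276523 0.01742481] bottle deg 178.04251642939676 res [-0.     0.002 -0.005  0.001  0.005 -0.004]
bottle pred [0.48782067 0.02066981]
```

```bash
python3 -m handwheel '[[-0.30,0.27,0,0,0,0],[-0.32,0.24,0,0,0,0],[-0.34,0.21,0,0,0,0],[-0.36,0.18,0,0,0,0],[-0.37,0.15,0,0,0,0],[-0.38,0.11,0,0,0,0],[-0.39,0.08,0,0,0,0],[-0.40,0.05,0,0,0,0]]'
python3 -m handwheel '[[-0.40,0.01,0,0,0,0],[-0.40,-0.02,0,0,0,0],[-0.40,-0.06,0,0,0,0],[-0.39,-0.09,0,0,0,0],[-0.38,-0.13,0,0,0,0],[-0.37,-0.16,0,0,0,0],[-0.35,-0.19,0,0,0,0],[0,0,0,0,0,0]]'
python3 circ.py; python3 - <<'E'
from h import *
c=get_image("top"); pts(c,"top",N[:7]); im=c["image"][110:260,200:400]; c["image"]=cv2.resize(im,None,fx=4,fy=4,interpolation=cv2.INTER_CUBIC); save(c,"t2.png")
E
```

```text
clock: 6.62
position: [0.5742, 0.1156, 0.1225]
ee_rot: [0.001, -3.141, 0.0]
force: [-1.6, 0.1, -0.3]
width: 0.003
gripper_force: 0.9
clock: 7.28
position: [0.6294, 0.1012, 0.1229]
ee_rot: [0.002, 3.14, -0.001]
force: [-0.1, -0.1, -0.2]
width: 0.008
gripper_force: 0.0
axle [0.57953106 0.01536206] bottle deg 100.33602569407034 res [ 0.025  0.104 -0.007  0.    -0.001 -0.006  0.    -0.001]
bottle pred [0.56248609 0.10882044]
axle 0.73 [180.4 223.2] [0.4953 0.3966 0.14  ]
axle 0.62 [311.8 190.1] [0.5823 0.0268 0.14  ]
arm2_tip 0.87 [300.5 231.3] [0.4668 0.06   0.14  ]
arm3_tip 0.58 [354.4 180.4] [ 0.608  -0.0941  0.14  ]
nose 0.43 [201.5 245.5] [0.4351 0.3553 0.073 ]
jar_1 0.69 [333.9 217.7] [ 0.5143 -0.0374  0.0355]
jar_1 0.5 [321.  166.9] [ 0.6739 -0.0011  0.0355]
```

View pics/t2.png

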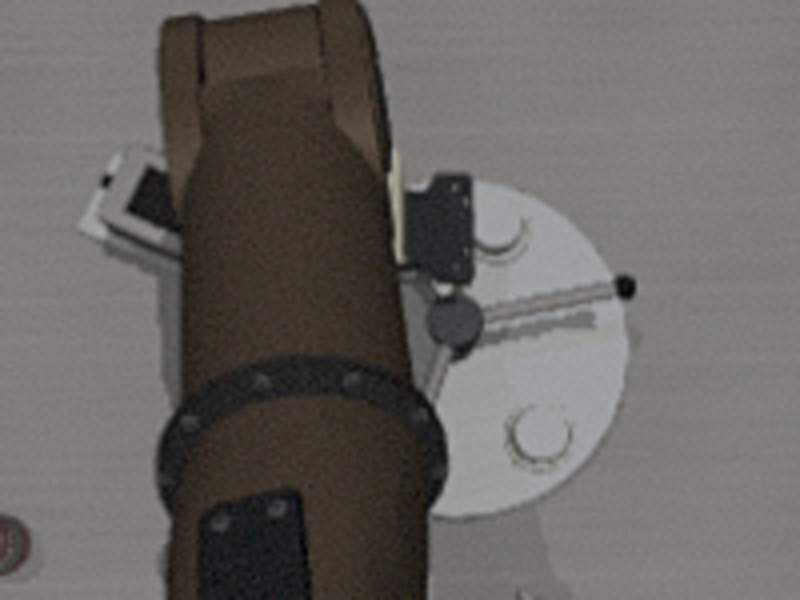

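The top crop shows arm 3's tip at (624,287) and the hub at (455,322), so the bottle is at about 102° with about 42° still to go. I'll push 30° more and re-measure.

```bash
python3 -m handwheel '[[-0.33,-0.23,0,0,0,0],[-0.30,-0.26,0,0,0,0],[-0.28,-0.29,0,0,0,0],[-0.25,-0.31,0,0,0,0],[-0.23,-0.33,0,0,0,0],[-0.20,-0.35,0,0,0,0],[0,0,0,0,0,0],[0,0,0,0,0,0]]'
python3 - <<'E'
from h import *
c=get_image("top"); pts(c,"top",N[:7])
c=get_image("side"); pts(c,"side",N[:7]); im=c["image"][110:310,200:440]; c["image"]=cv2.resize(im,None,fx=3,fy=3,interpolation=cv2.INTER_CUBIC); save(c,"s2.png")
E
```

```text
clock: 8.6
position: [0.6599, 0.066, 0.1228]
ee_rot: [0.002, 3.141, -0.001]
force: [0.2, -0.1, -0.4]
width: 0.004
gripper_force: 0.0
axle 0.8 [311.1 188.9] [0.5858 0.0287 0.14  ]
axle 0.28 [179.3 221. ] [0.5015 0.3999 0.14  ]
arm3_tip 0.7 [440.3 186.6] [ 0.5858 -0.338   0.14  ]
arm3_tip 0.65 [352.6 204.7] [ 0.5387 -0.0869  0.14  ]
nose 0.92 [271.5 176.2] [0.6392 0.1486 0.073 ]
nose 0.38 [312.5 198.4] [0.5693 0.0263 0.073 ]
jar_1 0.74 [333.5 176. ] [ 0.6443 -0.0393  0.0355]
axle 0.67 [390.  297.4] [ 0.3966 -0.3651  0.14  ]
axle 0.63 [314.6 193. ] [0.5826 0.0215 0.14  ]
axle 0.25 [447.7 337.1] [ 0.3846 -0.5088  0.14  ]
arm1_tip 0.75 [336.3 172.2] [0.708  0.0491 0.14  ]
arm2_tip 0.85 [270.6 190.4] [0.51   0.1228 0.14  ]
arm3_tip 0.94 [333.  216.2] [ 0.5343 -0.0878  0.14  ]
nose 0.7 [295.  185.2] [0.6478 0.166  0.073 ]
nose 0.35 [346.6 220.7] [ 0.6129 -0.0713  0.073 ]
bottle 0.71 [298.7 207.2] [0.6076 0.1123 0.0355]
jar_1 0.61 [298.7 239. ] [0.4978 0.0054 0.0355]
jar_1 0.51 [349.7 220.3] [ 0.6594 -0.0459  0.0355]
```

View pics/s2.png

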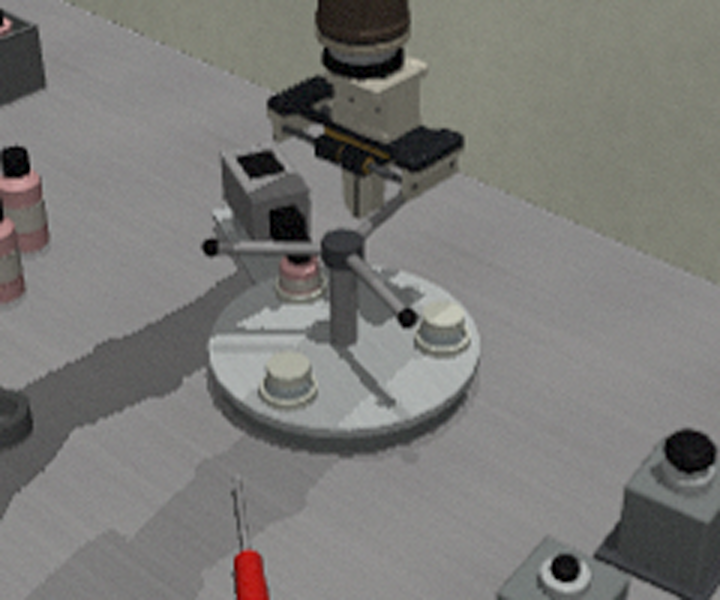

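The side crop shows the table turned almost exactly 120°: the arm tips are back on the starting pixels, (209,247) and (406,317). The bottle at (300,278) is nearly before the nose at (290,222). Next I need the coder's axis accurately, so I'll use the first, unobstructed top picture.

```bash
python3 - <<'E'
from h import *
c=get_image("top"); im=cv2.imread("pics/top0.png")
g=cv2.cvtColor(im,cv2.COLOR_BGR2GRAY)
# disc: fit ellipse to bright blob
m=(g>120).astype(np.uint8); m=cv2.morphologyEx(m,cv2.MORPH_CLOSE,np.ones((9,9)))
n,l,st,ce=cv2.connectedComponentsWithStats(m); k=l[190,335]; print(st[k],ce[k])
cs,_=cv2.findContours((l==k).astype(np.uint8),cv2.RETR_EXTERNAL,cv2.CHAIN_APPROX_NONE)
h=cv2.convexHull(cs[0]).reshape(-1,2); W=np.array([world(c,p,.0355)[:2] for p in h])
from scipy.optimize import least_squares
s=least_squares(lambda p:np.hypot(*(W-p[:2]).T)-.132,[.58,.025],loss="soft_l1",f_scale=.002); print("disc centre",s.x,np.abs(s.fun).mean())
cv2.imwrite("pics/c0.png",cv2.resize(im[135:205,210:310],None,fx=8,fy=8,interpolation=cv2.INTER_CUBIC))
A=np.array(s.x)
for d in(56,58,60,62,64):
    e=np.array([np.cos(np.radians(d)),np.sin(np.radians(d))])
    print(d,[((proj(c,[*(A+e*r+.032*k*np.array([e[1],-e[0]])),.106])-[210,135])*8).round().tolist() for r in(.1695,.2795) for k in(1,-1)])
E
```

```text
[ 219  155  138   84 5840] [309.32568493 194.48287671]
disc centre [0.58477102 0.0249545 ] 0.03350624702670101
56 [[484.0, 133.0], [386.0, 275.0], [240.0, -21.0], [142.0, 118.0]]
58 [[473.0, 145.0], [380.0, 290.0], [223.0, -1.0], [130.0, 142.0]]
60 [[462.0, 157.0], [374.0, 306.0], [207.0, 19.0], [118.0, 165.0]]
62 [[452.0, 169.0], [369.0, 321.0], [191.0, 40.0], [108.0, 189.0]]
64 [[442.0, 182.0], [364.0, 337.0], [177.0, 62.0], [98.0, 214.0]]
```

View pics/c0.png

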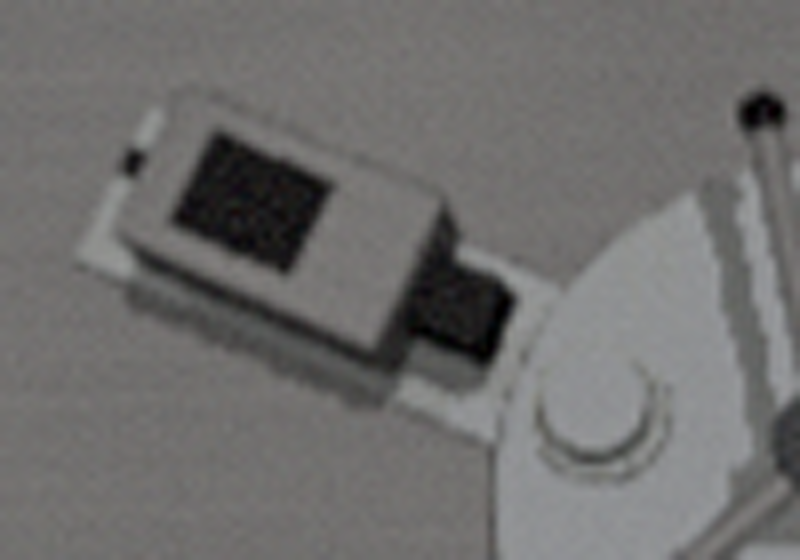

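```bash
python3 - <<'E'
from h import *
from scipy.optimize import least_squares
c=get_image("top"); im=cv2.imread("pics/top0.png")
C=np.array([[440,200],[380,352],[180,95],[120,235]])/8+[210,135]
g=cv2.cvtColor(im,cv2.COLOR_BGR2GRAY)
def blob(x,y,th,r=9):   # dark blob centroid near pixel
    w=g[y-r:y+r+1,x-r:x+r+1]; n,l,st,ce=cv2.connectedComponentsWithStats((w<th).astype(np.uint8))
    k=min(range(1,n),key=lambda i:np.hypot(*(ce[i]-r))-.02*st[i,4]); return ce[k]+[x-r,y-r],st[k,4]
T=[blob(305,149,45,6),blob(355,204,45,6),blob(280,225,45,6)]; print(T, blob(314,190,95))
tips=[t[0] for t in T]
def f(p):
    A=p[:2]; e=np.array([np.cos(p[2]),np.sin(p[2])]); n=np.array([e[1],-e[0]])
    a=[proj(c,[*(A+e*r+.032*k*n),.106])-q for (r,k),q in zip([(.1695,1),(.1695,-1),(.2795,1),(.2795,-1)],C)]
    b=[proj(c,[*(A+.122*np.array([np.cos(p[3]+d),np.sin(p[3]+d)])),.14])-q for d,q in zip((np.pi,np.pi/3,-np.pi/3),tips)]
    return np.concatenate(a+b)
s=least_squares(f,[.58,.024,1.1,3.37],loss="soft_l1"); print(s.x[:2],np.degrees(s.x[2:]),s.fun.round(1))
A=s.x[:2];
c=get_image("side")
for cx in ([298.7,207.2],[300,203.5]): # detected bottle base
    w=world(c,cx,.0355)[:2]-A; print(np.hypot(*w),np.degrees(np.arctan2(w[1],w[0])))
for r in trace("bottle","side")[:1]: v,u=np.where(r["region"]); print(r["score"],u.min(),u.max(),v.min(),v.max(),u.mean())
for d in(60,64,66,70,74):
    b=A+.095*np.array([np.cos(np.radians(d)),np.sin(np.radians(d))]); print(d,proj(c,[*b,.0355]).round(1),proj(c,[*b,.07]).round(1))
print("nose",[proj(c,[*(A+.1375*np.array([np.cos(s.x[2]),np.sin(s.x[2])])+k*.015*np.array([np.sin(s.x[2]),-np.cos(s.x[2])])),z]).round(1) for k in(-1,1) for z in(.056,.09)])
E
```

```text
[(array([304.8, 148.4]), np.int32(15)), (array([354.88888889, 203.44444444]), np.int32(18)), (array([280.5       , 219.66666667]), np.int32(12))] (array([313.01522843, 190.95939086]), np.int32(197))
[0.5815804  0.02102755] [ 65.24697122 190.98814964] [ 0.8 -0.2 -1.   0.3 -0.3 -1.5 -2.2  0.3  0.3  1.   0.3  0.1  0.8 -0.5]
0.09487023288727855 74.08274792564363
0.11064816290396164 67.22497551378476
0.44 293 306 189 207 299.64383561643837
60 [305.7 205.3] [305.4 196. ]
64 [303.6 205.7] [303.3 196.4]
66 [302.6 206. ] [302.3 196.6]
70 [300.6 206.5] [300.3 197.2]
74 [298.7 207.2] [298.4 197.8]
nose [array([293.3, 194.3]), array([292.9, 185.1]), array([302.3, 192.2]), array([302., 183.])]
```

Fitting the coder's corners puts the nose at 65.2°, with the bottle at about 71.5°, so there are about 6° (10 mm) left. I'll nudge it slowly.

```bash
python3 -m handwheel '[[-0.06,-0.11,0,0,0,0],[-0.06,-0.11,0,0,0,0],[-0.06,-0.11,0,0,0,0],[-0.06,-0.11,0,0,0,0],[0,0,0,0,0,0],[0,0,0,0,0,0]]'
cat > ang.py <<'E'
from h import *
from scipy.optimize import minimize_scalar
A=np.array([.5816,.0210])
c=get_image("side")
g=c["image"].astype(int).sum(2)/3; 
b=[]
for n,k,z in(("arm1_tip",60,.14),("arm2_tip",-60,.14),("arm3_tip",180,.14),("bottle",0,.0355),("jar_1",120,.0355),("jar_1",-120,.0355)):
    for r in place_of(n,"side")[:2]:
        w=world(c,np.array(r["point"])*[640,400],z)[:2]-A
        print(n,round(r["score"],2),np.hypot(*w).round(3),"bottle deg",((np.degrees(np.arctan2(w[1],w[0]))+k)%360).round(1))
for r in trace("bottle","side")[:1]: v,u=np.where(r["region"]); print("bottle cols",u.min(),u.max(),u.mean())
E
python3 ang.py
```

```text
clock: 10.1
position: [0.6643, 0.058, 0.1227]
ee_rot: [0.0, 3.141, -0.0]
force: [0.5, -0.4, -0.1]
width: 0.006
gripper_force: 0.0
arm1_tip 0.92 0.127 bottle deg 66.4
arm1_tip 0.64 0.062 bottle deg 155.7
arm2_tip 0.68 0.135 bottle deg 64.6
arm2_tip 0.59 0.199 bottle deg 148.1
arm3_tip 0.55 0.12 bottle deg 67.3
bottle 0.49 0.104 bottle deg 65.7
jar_1 0.71 0.083 bottle deg 302.4
jar_1 0.69 0.101 bottle deg 71.1
jar_1 0.71 0.083 bottle deg 62.4
jar_1 0.69 0.101 bottle deg 191.1
bottle cols 295 307 300.94054054054055
```

The bottle is at about 66.3° against the nose's 65.2°, within tolerance. I'll back off, lift, move towards the print button and check from above.

```bash
python3 -m handwheel '[[0.2,0.4,0,0,0,0],[0,0,-0.8,0,0,0],[0,0,-1,0,0,0],[0,0,-1,0,0,0],[0,0,-1,0,0,0],[0.5,-1,0,0,0,0],[0.5,-1,0,0,0,0],[0.5,-1,0,0,0,0]]'
python3 -m handwheel '[[0.5,-1,0,0,0,0],[0.5,-1,0,0,0,0],[0.5,-1,0,0,0,0],[0.5,-1,0,0,0,0],[0.5,-1,0,0,0,0],[0.5,-1,0,0,0,0],[0.5,-1,0,0,0,0],[0.5,-1,0,0,0,0]]'
python3 - <<'E'
from h import *
c=get_image("top"); pts(c,"top",N); im=c["image"][130:260,210:470]; c["image"]=cv2.resize(im,None,fx=3,fy=3,interpolation=cv2.INTER_CUBIC); save(c,"t3.png")
A=np.array([.5816,.0210]); e=np.radians(65.2)
for nm,r,z in(("nose",.1375,.09),("bottle base",.095,.0355),("bottle top",.095,.1)): print(nm,((proj(c,[*(A+r*np.array([np.cos(e),np.sin(e)])),z])-[210,130])*3).round(1))
c=get_image("side"); pts(c,"side",N[7:9])
E
```

```text
clock: 11.17
position: [0.6297, 0.007, 0.1991]
ee_rot: [-0.003, 3.141, 0.001]
force: [0.5, -0.4, -0.6]
width: 0.002
gripper_force: 0.0
clock: 11.83
position: [0.5496, -0.1536, 0.1989]
ee_rot: [-0.002, 3.141, 0.001]
force: [0.8, -0.3, 0.3]
width: 0.006
gripper_force: 0.0
axle 0.67 [312.5 191.1] [0.5794 0.0248 0.14  ]
arm1_tip 0.57 [306.7 147.5] [0.7067 0.0396 0.14  ]
arm2_tip 0.59 [280.3 217. ] [0.5078 0.1159 0.14  ]
arm3_tip 0.73 [350.8 204. ] [ 0.5407 -0.0819  0.14  ]
nose 0.63 [271.2 173.8] [0.6466 0.1496 0.073 ]
bottle 0.5 [288.1 182. ] [0.628  0.1016 0.0355]
jar_1 0.65 [306.2 148.9] [0.7327 0.0443 0.0355]
jar_1 0.57 [337.7 178.5] [ 0.6362 -0.0522  0.0355]
jar_1 0.54 [315.2 222.8] [0.4998 0.0199 0.0355]
print_button_top 0.39 [442.9 242.6] [ 0.4292 -0.348   0.098 ]
print_button_top 0.19 [443.3 189.4] [ 0.5849 -0.3594  0.098 ]
stop_button_top 0.55 [337.1 178.2] [ 0.6195 -0.0463  0.12  ]
stop_button_top 0.53 [443.3 187.7] [ 0.5861 -0.3527  0.12  ]
stop_button_top 0.31 [279.6 215.8] [0.5135 0.1198 0.12  ]
spare_1 0.73 [182.1 222.5] [0.5115 0.4405 0.    ]
spare_1 0.71 [201.8 247.7] [0.4316 0.3758 0.    ]
spare_1 0.54 [470.7 221.2] [ 0.4985 -0.4716  0.    ]
nose [185.2 134.8]
bottle base [228.9 162.3]
bottle top [223.4 149.7]
print_button_top 0.42 [385.6 296. ] [ 0.429  -0.3344  0.098 ]
stop_button_top 0.63 [297.2 188.8] [0.5872 0.0947 0.12  ]
stop_button_top 0.54 [428.  257.6] [ 0.5797 -0.348   0.12  ]
```

View pics/t3.png

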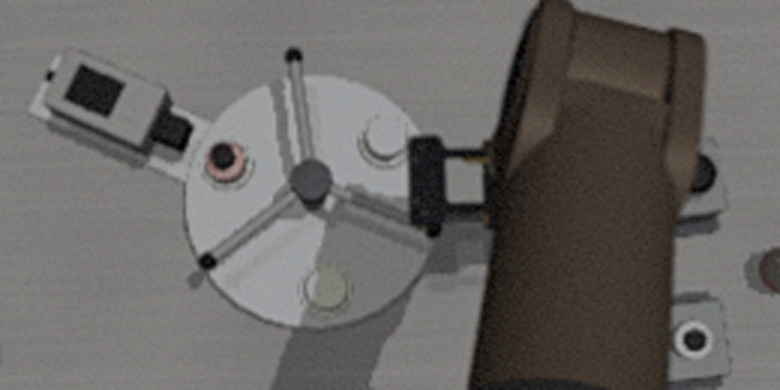

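The top crop shows the bottle cap at (223,155) and its nest at (228,164), lined up with the nose at about (188,138) to roughly 2 mm. The print cap is at (694,339). Now I'll fix the print button's position from both cameras.

```bash
python3 - <<'E'
from h import *
for cam,x,y,r in(("top",441,243,7),("side",388,299,9)):
    c=get_image(cam); g=c["image"].mean(2)
    w=g[y-r:y+r+1,x-r:x+r+1]; n,l,st,ce=cv2.connectedComponentsWithStats((w<60).astype(np.uint8))
    for k in range(1,n):
        if st[k,4]>5: p=ce[k]+[x-r,y-r]; print(cam,p,st[k],world(c,p,.098).round(4),world(c,p,.094).round(4))
E
```

```text
top [441.02777778 243.08333333] [ 4  4  7  7 36] [ 0.4279 -0.3425  0.098 ] [ 0.4281 -0.3438  0.094 ]
side [388.02941176 298.94117647] [ 5  5  9  9 68] [ 0.4253 -0.3436  0.098 ] [ 0.4286 -0.3416  0.094 ]
```

```bash
python3 -m handwheel '[[0.6,-0.94,0,0,0,0],[0.6,-0.94,0,0,0,0],[0.6,-0.94,0,0,0,0],[0.6,-0.94,0,0,0,0],[0.6,-0.94,0,0,0,0],[0.6,-0.94,0,0,0,0],[0.6,-0.94,0,0,0,0],[0.6,-0.94,0,0,0,0]]'
python3 -m handwheel '[[0.6,-0.94,0,0,0,0],[0.6,-0.94,0,0,0,0],[0,0,1,0,0,0],[0,0,1,0,0,0],[0,0,1,0,0,0],[0,0,1,0,0,0],[0,0,0,0,0,0],[0,0,0,0,0,0]]'
```

```text
clock: 13.3
position: [0.4536, -0.3049, 0.1988]
ee_rot: [-0.001, 3.141, -0.0]
force: [0.5, -0.8, -0.8]
width: 0.003
gripper_force: 0.0
clock: 13.97
position: [0.4297, -0.3413, 0.1183]
ee_rot: [0.0, -3.14, -0.002]
force: [0.9, -0.5, 1.1]
width: 0.009
gripper_force: 0.0
```

```bash
python3 -m handwheel '[[0,0,0.7,0,0,0],[0,0,0.2,0,0,0],[0,0,0.1,0,0,0],[0,0,0.1,0,0,0],[0,0,0.1,0,0,0],[0,0,0.06,0,0,0],[0,0,0,0,0,0],[0,0,0,0,0,0]]'
```

```text
clock: 14.63
position: [0.4309, -0.342, 0.0959]
ee_rot: [-0.0, 3.139, -0.001]
force: [-4.2, 5.3, 22.1]
width: 0.005
gripper_force: 11.2
```

Contact is at 22 N, but z has only dropped to 0.096, which is suspicious. I'll look before pressing further.

```bash
python3 - <<'E'
from h import *
s=observe(); print(s["position"],s["force"],s["ft_torque"])
c=get_image("side"); im=c["image"][225:355,310:480]; c["image"]=cv2.resize(im,None,fx=4,fy=4,interpolation=cv2.INTER_CUBIC); save(c,"s4.png")
print(((proj(c,s["position"])-[310,225])*4).round())
E
```

```text
[ 0.43089073 -0.34196077  0.09588662] [-4.17968509  5.33948724 22.06485211] [ 1.00013846  1.20825221 -0.00492974]
[315. 291.]
```

View pics/s4.png

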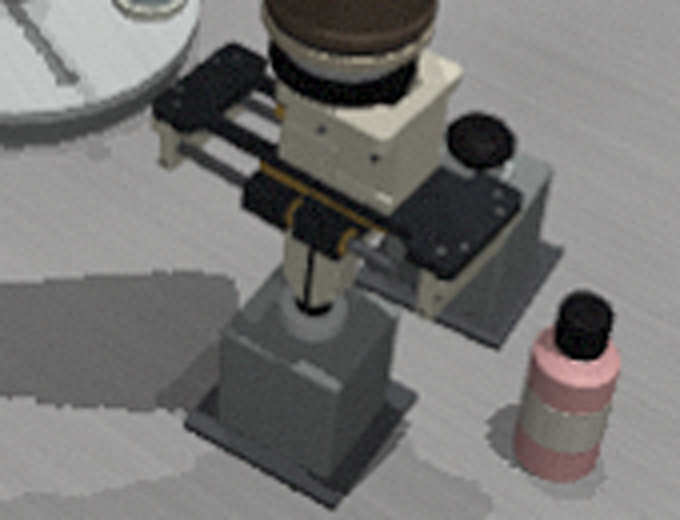

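The side crop shows the fingertips squarely on the cap at (312,305), the stop head clear at (480,140), and the arm touching nothing else. I'll back off slowly and read force against height to tell whether the button really bottomed out.

```bash
for i in 1 2 3 4 5 6; do python3 -m handwheel '[[0,0,-0.08,0,0,0],[0,0,0,0,0,0],[0,0,0,0,0,0]]' | grep -E "position|^force"; done
```

```text
position: [0.4308, -0.3419, 0.0962]
force: [-1.7, 1.5, 10.5]
position: [0.4307, -0.3419, 0.0971]
force: [0.3, -1.2, 3.4]
position: [0.4307, -0.3419, 0.0985]
force: [1.7, -1.3, 2.7]
position: [0.4303, -0.3416, 0.0999]
force: [1.6, -1.4, 2.7]
position: [0.43, -0.3415, 0.1014]
force: [-0.6, -1.1, 1.7]
position: [0.4299, -0.3414, 0.1029]
force: [1.0, 0.2, 0.5]
```

The curve is hard down to about 4 N at 0.0965, then a spring from 3.4 to 1.7 N over about 6 mm, free at 0.103. So the button went fully down and came back up. I'll move away and check the bottle a last time.

```bash
python3 -m handwheel '[[0,0,-1,0,0,0],[0,0,-1,0,0,0],[0,0,-1,0,0,0],[0,0,-1,0,0,0],[0,0,-1,0,0,0],[0,0,0,0,0,0],[0,0,0,0,0,0],[0,0,0,0,0,0]]'; python3 ang.py
python3 - <<'E'
from h import *
c=get_image("top"); im=c["image"][135:235,210:370]; c["image"]=cv2.resize(im,None,fx=5,fy=5,interpolation=cv2.INTER_CUBIC); save(c,"t5.png")
E
```

```text
clock: 16.85
position: [0.4298, -0.3412, 0.2024]
ee_rot: [0.001, -3.141, -0.001]
force: [-0.6, 0.1, -0.1]
width: 0.008
gripper_force: 0.0
arm1_tip 0.69 0.13 bottle deg 69.6
arm1_tip 0.27 0.297 bottle deg 189.5
arm2_tip 0.79 0.124 bottle deg 63.4
arm3_tip 0.67 0.121 bottle deg 62.5
bottle 0.44 0.091 bottle deg 71.2
jar_1 0.56 0.083 bottle deg 302.5
jar_1 0.49 0.092 bottle deg 73.8
jar_1 0.56 0.083 bottle deg 62.5
jar_1 0.49 0.092 bottle deg 193.8
bottle cols 295 306 300.74436090225566
```

View pics/t5.png

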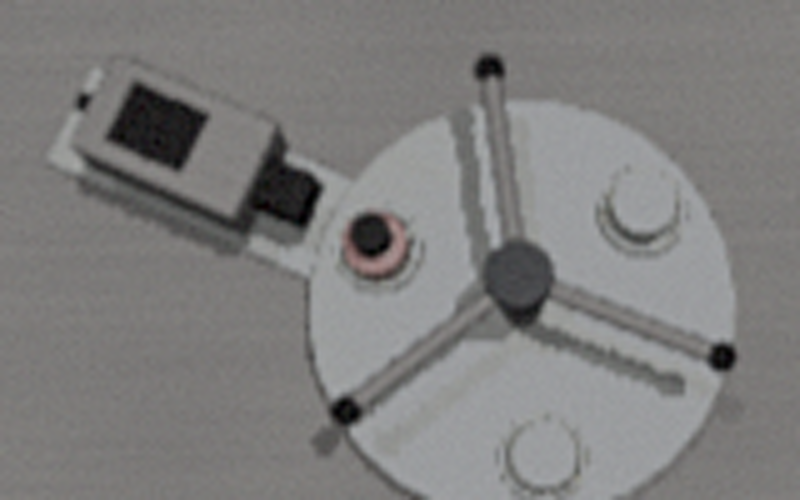

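The last top crop shows the bottle cap at (371,233), the hub at (518,272) and the coder centre at (176,138). The line from coder to hub passes slightly above the cap, so before handing in I'll measure the sideways offset carefully.

```bash
cat > off.py <<'E'
from h import *
from scipy.optimize import least_squares
c=get_image("top"); g=cv2.cvtColor(c["image"],cv2.COLOR_RGB2GRAY); o=[210,135]
def blob(p,th,r=6):
    x,y=np.round(np.array(p)/5+o).astype(int); w=g[y-r:y+r+1,x-r:x+r+1].astype(float)
    n,l,st,ce=cv2.connectedComponentsWithStats((w<th).astype(np.uint8)); k=l[r,r] or 1
    wt=np.where(l==k,th-w,0); yy,xx=np.mgrid[-r:r+1,-r:r+1]; return np.array([x+(wt*xx).sum()/wt.sum(),y+(wt*yy).sum()/wt.sum()]),st[k,4]
W=lambda p,z: world(c,p,z)[:2]
tips=[blob(p,50) for p in((489,67),(722,356),(346,411))]; print([t[1] for t in tips])
tp=np.array([W(t[0],.14) for t in tips]); A=tp.mean(0); ang=lambda w:np.degrees(np.arctan2(*(w-A)[::-1]))
print("axle",A,"r",np.hypot(*(tp-A).T).round(4),"bottle from tips",np.mean([(ang(t)+k)%360 for t,k in zip(tp,(60,180,-60))]))
print("per tip",[(ang(t)+k)%360 for t,k in zip(tp,(60,180,-60))])
cap=blob((371,233),60); w=W(cap[0],.096); print("cap",cap,ang(w),np.hypot(*(w-A)))
scr=blob((157,126),60,9); w=W(scr[0],.106); print("screen",scr,ang(w),np.hypot(*(w-A)))
for q in([(110,58),(280,125),(240,218),(75,150)],):
    P=np.array([W(np.array(p)/5+o,.106) for p in q]); print("box centre",ang(P.mean(0)),np.hypot(*(P.mean(0)-A)),"sides",np.hypot(*(P-np.roll(P,1,0)).T).round(3),"dirs",[np.degrees(np.arctan2(*(P[i]-P[j])[::-1])).round(1) for i,j in((0,1),(3,2))])
E
python3 off.py
```

```text
[np.int32(16), np.int32(20), np.int32(21)]
axle [0.58246749 0.02225131] r [0.1235 0.123  0.1233] bottle from tips 67.10338128527677
per tip [np.float64(67.01606296035109), np.float64(67.06912325887245), np.float64(67.22495763660676)]
cap (array([283.8267148 , 181.80866426]), np.int32(52)) 68.63054073717544 0.09368341778566841
screen (array([240.94937552, 159.92522898]), np.int32(194)) 64.73855553054452 0.23510995100361243
box centre 65.22178770636178 0.2202641373751399 sides [0.059 0.11  0.06  0.107] dirs [np.float64(67.0), np.float64(66.3)]
```

The tips put the nest at 67.1° and the cap reads 68.6°, against 65° for the coder. That is a sideways offset of 3–6 mm, inside the 10 mm limit, and everything is still, so I'll hand in.

```bash
python3 -c "
from cell import *
print(sign_off())"
```

```text
the job is handed in; nothing more can be done
None
```

I turned the bottle in front of the coder's nose (about 3–6 mm off centre by my measurement, limit 10 mm), pressed print fully down, let it spring back, moved the arm clear and handed the job in; the hand-in gave no verdict.

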